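# Screw tins in order of height on the bench ledge

## Robot

A 6-joint arm with a two-finger parallel gripper is mounted at the origin on the work surface. World frame = base frame: x ahead of the robot, y to its left, z up, the work surface at z = 0. Lengths are in mm, angles in rad, forces in N, time in s.
With the tool pointing down it reaches from about 350 to 875 mm from the base axis. Payload 4.2 kg.
Tool frame: the origin (TCP) lies at the very end of the fingers, on their centre line; the grasp point (between the pads) lies arm.grip_depth behind it (arm.grip_depth is the distance from the TCP to the grasp point, in mm); x points along the fingers, y is the direction in which the jaws open and shut, and the axes are right-handed (so a half turn about x gives the same grasp; the last joint's range is limited). The gripper opens to 85 mm and grips with 20 to 120 N. Pads are 22 mm wide; open, the fingers measure 114 mm over their backs; the gripper's body (76 mm by 85 mm) begins 54 mm behind the grasp point. The pads swing forward as they close: fully open they stand 13 mm farther back than shut.
Start: joints at [-1.072, 0.385, 0.008, 0, -1.194, -0.259], TCP at [148.46, -607.09, 231.312] pointing down, gripper open.
Joint ranges: [-3.14, 3.14], [-1.21, 2.06], [-1.07, 1.41], [-3.16, 2.05], [-2.99, -0.16], [-3.1, 3.1]. Speed limits (rad/s): [2.79, 2.79, 3.14, 3.14, 3.14, 3.14].

## Interface

Orientations are given as a unit quaternion [x, y, z, w].
In Python, from bench import arm, get_image, models gives the robot as it stands.
- The arm moves only by the tool arm_command, never from a script. Its argument "rows" is a list of rows, each an object of numbers: "dx", "dy", "dz": the shift along the tool's x, y, z in m; "wx", "wy", "wz": the turn, a rotation vector about the tool's x, y, z in degrees; "gripper": the closure, from -1 (fully open) to 1 (shut). A call has exactly 8 rows; each row is the pose to reach, as a shift and turn from the pose measured when the call began, along the tool's axes at that moment; what a row does not reach only later rows make up. A row lasts 1/10 s, in which the tool goes at most 50 mm and 8.59 degrees, less where a joint would pass 70% of its speed; a pose out of reach is approached as far as the arm can. A call with a gripper value outside its range is refused whole. The fingers move at their own pace and stop on an object; the grip force is fixed at half the most. Time passes only in rows, so rows that repeat a pose let the fingers close, or fill a call up. It gives the time, the measured TCP pose, the force and the opening at its end, in the units of the state.
- arm.read_state(): the state, without advancing time (a new reading comes with each control period).
- get_image(name): name is "scene" or "top" or "wrist"; returns a dict with "img" (480x640x3 uint8, red, green, blue), "K" (3x3 intrinsics, pixels), "rvec" (rotation vector, rad) and "tvec" (3), from world to camera coordinates, as OpenCV has them; the wrist camera has in their place "T_tool_cam" (4x4, takes a point from camera to tool coordinates, whose origin is the TCP and whose axes are the tool frame's). Camera axes: x right, y down, z forward; pixel columns grow to the right and rows downward; lengths in mm; the calibration is good to about 2 mm. A picture is of the moment at which its call begins: read the wrist's pose just before it. There is no depth.
- arm.job_done(): hands the job in, once; it reports no verdict.
Trained networks look in the newest picture that a camera, given by its name, has taken for a name from the list of things; names that differ only in an ending like _2 or _b are one class to them, and where a whole thing is asked for, a point or a joint stands for the part that bears it (a point fixed in the world has none). Each returns a list of dicts, best first, with "conf" (0 to 1); they miss things now and then, are a little off and sometimes report something else, mostly with a low value. They report only what shows in the picture. A call takes as long as a camera call. They do not tell look-alikes from the thing itself.
- models.cut_out(camera, query): "mask" (480x640 bool, what is visible of it) and "extent" ([left, top, right, bottom] in pixels, round what is visible of it).
The state is a dict: "clock": time; "joints": joint angles; "joint_vel": joint speeds; "joint_efforts": joint torques, N m; "position": TCP position; "ee_rot": TCP orientation; "contact_force": force on the tool from outside, world axes, zero at the start; "wrist_torque": the same for the moment, N m; "gripper_width": finger opening in mm.
Only numpy, scipy, OpenCV 4.12 (cv2) and the standard library are available. Lean on these libraries where they do the work, as an engineer would, in place of code of your own. Each camera call takes 0.05 s, during which the arm holds its last target.

## Task

Line up the four metal screw tins in order of height on the row of cork pads, one tin to each pad: the shortest on the pad next to the drill-bit block, then rising along the row to the tallest at the far end. Stand each tin upright and centred on its pad; set the tins down gently, without dropping them or knocking any over.

Things in the scene. Friction and masses are not known exactly. Their poses are not given: they have to be found in the camera images.
- tin_1_mid (a point): The shortest and thinnest of four plain metal screw tins (upright round cylinder with a flat closed lid): diameter 42 mm, height 42 mm. The point is the tin's centre, 21 mm above its underside; z is its axis, up. It stands loose on the bench top, in the half of the work area nearer the robot, in any left-to-right order, with low clutter (up to 14 mm high) between the tins.
- tin_2_mid (a point): The second shortest of four plain metal screw tins (upright round cylinder with a flat closed lid): diameter 48 mm, height 62 mm. The point is the tin's centre, 31 mm above its underside; z is its axis, up. It stands loose on the bench top, in the half of the work area nearer the robot, in any left-to-right order, with low clutter (up to 14 mm high) between the tins.
- tin_3_mid (a point): The second tallest of four plain metal screw tins (upright round cylinder with a flat closed lid): diameter 54 mm, height 82 mm. The point is the tin's centre, 41 mm above its underside; z is its axis, up. It stands loose on the bench top, in the half of the work area nearer the robot, in any left-to-right order, with low clutter (up to 14 mm high) between the tins.
- tin_4_mid (a point): The tallest and thickest of four plain metal screw tins (upright round cylinder with a flat closed lid): diameter 60 mm, height 104 mm. The point is the tin's centre, 52 mm above its underside; z is its axis, up. It stands loose on the bench top, in the half of the work area nearer the robot, in any left-to-right order, with low clutter (up to 14 mm high) between the tins.
- pad_1: One of four alike round cork pads, 70 mm in diameter and 4 mm thick, fixed in a row about 100 mm apart (85 to 115 mm) on a light wooden board 100 mm deep, 400 mm long and 18 mm high that lies across the bench beyond the tins. The origin is the centre of the pad's underside, so its top is 4 mm above that, 22 mm above the bench. The pads are numbered 1 to 4 along the row from the robot's right (-y) to its left (+y), whichever end the bit block is at.
- pad_2: One of four alike round cork pads, 70 mm in diameter and 4 mm thick, fixed in a row about 100 mm apart (85 to 115 mm) on a light wooden board 100 mm deep, 400 mm long and 18 mm high that lies across the bench beyond the tins. The origin is the centre of the pad's underside, so its top is 4 mm above that, 22 mm above the bench. The pads are numbered 1 to 4 along the row from the robot's right (-y) to its left (+y), whichever end the bit block is at.
- pad_3: One of four alike round cork pads, 70 mm in diameter and 4 mm thick, fixed in a row about 100 mm apart (85 to 115 mm) on a light wooden board 100 mm deep, 400 mm long and 18 mm high that lies across the bench beyond the tins. The origin is the centre of the pad's underside, so its top is 4 mm above that, 22 mm above the bench. The pads are numbered 1 to 4 along the row from the robot's right (-y) to its left (+y), whichever end the bit block is at.
- pad_4: One of four alike round cork pads, 70 mm in diameter and 4 mm thick, fixed in a row about 100 mm apart (85 to 115 mm) on a light wooden board 100 mm deep, 400 mm long and 18 mm high that lies across the bench beyond the tins. The origin is the centre of the pad's underside, so its top is 4 mm above that, 22 mm above the bench. The pads are numbered 1 to 4 along the row from the robot's right (-y) to its left (+y), whichever end the bit block is at.
- bit_block: Small dark wooden drill-bit block, 70 x 40 x 32 mm, fixed, with five upright steel drill bits (block and bits up to 82 mm high). It stands on the bench just beyond one end of the board, about 100 mm from the nearest pad: at the right end on some starts, at the left on others. A black and yellow tape measure is at the other end. Origin: centre of its underside.
Mind the look-alikes: they are no part of the job. Leave any blue or orange look-alike of the part that bears tin_1_mid alone.

How it is judged:
By the outcome, as a careful person would: the job done as asked, in the order asked, and still so for the second after the job is handed in, with the robot touching nothing.
It also fails if it takes over 88 s, if anything falls off the work surface, if the arm or the gripper's body presses on something with over 40 N, if the wrist force passes 120 N, or if a joint passes its speed limit or range.

## Working session

There is one attempt and no reset: what is moved stays moved. The work goes in short steps, Python scripts to look and compute and a tool call to move; the robot and the scene stay as the last step left them, time stands still between calls to the robot, and variables do not carry over. Pictures are saved under pics/ and viewed, and the job is handed in when it is done.

Besides the shell and the picture viewer there is one more tool, called after ">>>" by a JSON object that holds its "op" and its "data". arm_command: Moves the arm, as the interface text tells. Its arguments: {"type":"object","properties":{"rows":{"type":"array"}},"required":["rows"]}

```bash
mkdir -p pics; python3 - <<'E'
from bench import arm,get_image,models
import cv2,numpy as np
s=arm.read_state();print(s, arm.grip_depth)
for n in ["scene","top"]:
    g=get_image(n);cv2.imwrite(f"pics/{n}0.png",g["img"][:,:,::-1])
    print(n,g["K"],g["rvec"],g["tvec"])
    R=cv2.Rodrigues(np.array(g["rvec"],float))[0];print(-R.T@np.array(g["tvec"]).ravel())
    for q in ["tin_1_mid","pad_1","bit_block"]:
        for d in models.cut_out(n,q): print(n,q,round(d["conf"],2),d["extent"])
E
```

```text
{'clock': 0.0, 'joints': array([-1.07236789e+00,  3.85583798e-01,  6.61102469e-03, -5.32338403e-04,
       -1.19404551e+00, -2.58644255e-01]), 'joint_vel': array([ 7.72672602e-05, -2.53825411e-04, -4.24279440e-04, -1.37638867e-04,
        5.96244229e-04, -1.83196337e-04]), 'joint_efforts': array([ 2.41369780e-04, -3.92288804e+01,  1.88405871e+01,  4.18621168e+00,
       -4.56518479e-03,  7.68489656e-06]), 'position': array([ 148.33778524, -606.51696621,  230.19443475]), 'ee_rot': array([-0.08370995,  0.70216647,  0.08529918,  0.70191093]), 'contact_force': array([ 0.87709909, -0.61568972, -0.97056736]), 'wrist_torque': array([0.01374238, 0.00582278, 0.0304901 ]), 'gripper_width': 85.17553397958444} 18.700000000000003
scene [[580.20555162   0.         317.65762918]
 [  0.         580.20555162 244.39360072]
 [  0.           0.           1.        ]] [ 2.17703555  1.16731416 -0.42567592] [-313.32715744 -266.03615247 1282.37611612]
[1037.40793478 -327.26716492  793.80011642]
scene tin_1_mid 0.79 [392.3, 168.6, 416.6, 193.4]
scene tin_1_mid 0.73 [418.8, 202.3, 440.9, 231.0]
scene tin_1_mi
[... 345 characters left out ...]
, 240.3, 252.6, 287.7]
top [[569.47239708   0.         322.28092528]
 [  0.         569.47239708 237.29077052]
 [  0.           0.           1.        ]] [ 2.23663053 -2.18514021  0.06276437] [-4.91936010e-01  4.97033286e+02  1.08852960e+03]
[ 454.58784681   30.8112657  1106.49879371]
top tin_1_mid 0.94 [167.5, 253.6, 190.1, 278.0]
top tin_1_mid 0.94 [150.8, 307.9, 175.1, 331.6]
top tin_1_mid 0.84 [130.9, 210.9, 160.7, 233.1]
top tin_1_mid 0.71 [171.8, 202.6, 199.6, 230.1]
top pad_1 0.97 [390.4, 143.6, 423.6, 175.6]
top pad_1 0.81 [238.2, 152.8, 270.3, 190.3]
top pad_1 0.79 [335.6, 143.1, 369.9, 178.2]
top pad_1 0.61 [288.2, 148.1, 324.3, 184.0]
top bit_block 0.6 [191.0, 142.3, 213.6, 184.2]
```

View pics/top0.png

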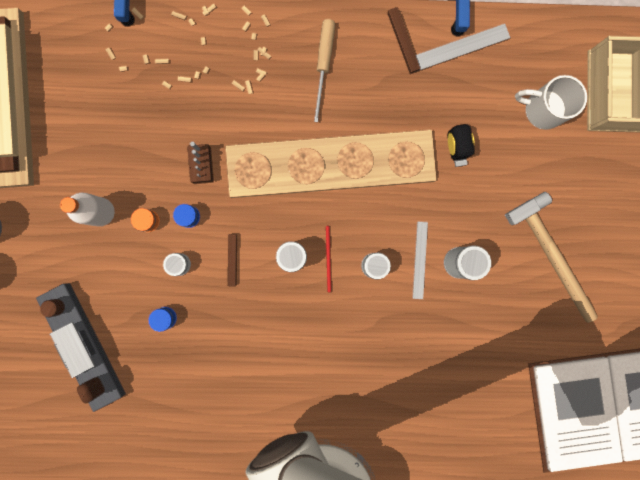

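View pics/scene0.png

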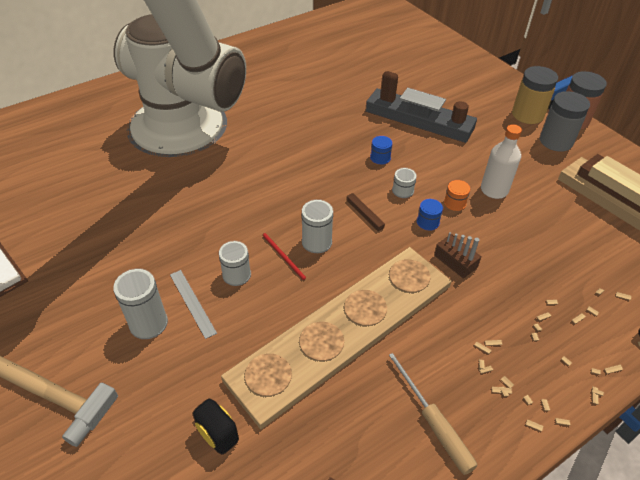

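```bash
cat > h.py <<'E'
from bench import arm,get_image,models
import cv2,numpy as np
from scipy.spatial.transform import Rotation as Ro
from scipy.optimize import minimize
D={1:(42,42),2:(48,62),3:(54,82),4:(60,104)}
def cam(n):
    g=get_image(n)
    if n=="wrist":
        s=arm.read_state();T=np.eye(4);T[:3,:3]=Ro.from_quat(s["ee_rot"]).as_matrix();T[:3,3]=s["position"]
        W=np.linalg.inv(T@np.array(g["T_tool_cam"]));R,t=W[:3,:3],W[:3,3]
    else: R=cv2.Rodrigues(np.array(g["rvec"],float))[0];t=np.array(g["tvec"],float).ravel()
    return g["img"],np.array(g["K"],float),R,t
def proj(c,P):
    q=(c[2]@np.asarray(P,float).T).T+c[3];q=q@c[1].T;return q[:,:2]/q[:,2:]
def ray(c,uv,z):
    d=c[2].T@np.linalg.inv(c[1])@np.array([uv[0],uv[1],1.]);o=-c[2].T@c[3];return o+d*(z-o[2])/d[2]
A=np.linspace(0,2*np.pi,73)[:-1]
def cyl(x,y,z0,d,h):
    r=d/2;return np.array([[x+r*np.cos(a),y+r*np.sin(a),z] for z in (z0,z0+h) for a in A])
def sil(c,P,S=4):
    hull=cv2.convexHull(proj(c,P).astype(np.float32)).reshape(-1,2)
    m=np.zeros((480*S,640*S),np.uint8);cv2.fillConvexPoly(m,np.round((hull+.5)*S).astype(np.int32),1)
    return cv2.resize(m.astype(np.float32),(640,480),interpolation=cv2.INTER_AREA)
def fit(c,mask,d,h,z0,p0):
    M=mask.astype(np.float32)
    def f(p):
        s=sil(c,cyl(p[0],p[1],z0,d,h));return 1-np.minimum(s,M).sum()/np.maximum(s,M).sum()
    r=minimize(f,p0,method="Nelder-Mead",options=dict(initial_simplex=np.array(p0)+np.array([[-5,-5],[8,0],[0,8]]),xatol=.2,fatol=1e-4))
    return r.x,r.fun
E
python3 - <<'E'
from h import *
C={n:cam(n) for n in("top","scene")}
Mk={}
for n in C:
    Mk[n]=[d for d in models.cut_out(n,"tin_1_mid")]
    P=[d for d in models.cut_out(n,"pad_1")]
    print(n,"tins",len(Mk[n]),[np.round(d["extent"]) for d in Mk[n]])
    for d in P:
        ys,xs=np.nonzero(d["mask"]);u=(xs.mean(),ys.mean())
        p0=ray(C[n],u,22)[:2];print(" pad",round(d["conf"],2),*[np.round(v,2) for v in fit(C[n],d["mask"],70,4,18,p0)])
    for d in models.cut_out(n,"bit_block")[:1]:
        ys,xs=np.nonzero(d["mask"]);print(" block",ray(C[n],(xs.mean(),ys.mean()),30))
uv={1:(176,264),2:(377,265),3:(291,257),4:(472,262)}
for k,(d,h) in D.items():
    p=ray(C["top"],uv[k],h)
    print(k,p, proj(C["scene"],[[p[0],p[1],h/2]]))
# segmentation in gray (low saturation) for tins
for n in C:
    img=C[n][0];hsv=cv2.cvtColor(img,cv2.COLOR_RGB2HSV)
    for k,(d,h) in D.items():
        p=ray(C["top"],uv[k],h)[:2]
        s=cv2.dilate((sil(C[n],cyl(*p,0,d,h))>0).astype(np.uint8),np.ones((9,9)))
        m=(hsv[...,1]<70)&(s>0)
        m=cv2.morphologyEx(m.astype(np.uint8),cv2.MORPH_OPEN,np.ones((3,3)))
        m=cv2.morphologyEx(m,cv2.MORPH_CLOSE,np.ones((5,5)))
        print(n,k,"sat",*[np.round(v,2) for v in fit(C[n],m,d,h,0,p)])
    for dd in Mk[n]:
        for k,(d,h) in D.items():
            p=ray(C["top"],uv[k],h)[:2]
            u=proj(C[n],[[p[0],p[1],h/2]])[0];e=dd["extent"]
            if e[0]<u[0]<e[2] and e[1]<u[1]<e[3]: print(n,k,"net",*[np.round(v,2) for v in fit(C[n],dd["mask"],d,h,0,p)])
s=arm.read_state();print(Ro.from_quat(s["ee_rot"]).as_matrix().round(3)); print(get_image("wrist")["T_tool_cam"])
E
```

```text
top tins 4 [array([149., 309., 176., 331.]), array([132., 208., 160., 232.]), array([171., 203., 199., 229.]), array([167., 257., 191., 273.])]
 pad 0.93 [647.71 -47.97] 0.04
 pad 0.88 [ 650.8  -146.34] 0.06
 pad 0.88 [633.87  46.62] 0.08
 pad 0.59 [622.2  148.02] 0.04
 block [630.69780686 245.99948134  30.        ]
scene tins 4 [array([416., 200., 443., 231.]), array([445., 179., 470., 208.]), array([395., 167., 415., 195.]), array([373., 136., 392., 164.])]
 pad 0.95 [622.4  146.34] 0.06
 pad 0.75 [633.91  44.76] 0.04
 pad 0.74 [646.41 -49.34] 0.06
 pad 0.62 [ 650.5  -147.85] 0.05
 block [638.75776636 241.29990166  30.        ]
1 [439.55981315 282.38208846  42.        ] [[402.6919506  182.94697864]]
2 [446.36907671 -89.57979728  62.        ] [[235.6332851  263.00339372]]
3 [457.36063434  67.7622766   82.        ] [[316.4683587  225.66806983]]
4 [ 455.82097329 -252.87275158  104.        ] [[144.43190958 303.08673129]]
top 1 sat [439.67 286.48] 0.04
top 2 sat [445.81 -89.67] 0.04
top 3 sat [458.8   68.71] 0.03
top 4 sat [ 455.25 -256.11] 0.03
top 1 net [438.47 286.02] 0.06
scene 1 sat [439.54 285.02] 0.05
scene 2 sat [445.37 -91.22] 0.03
scene 3 sat [458.75  67.3 ] 0.03
scene 4 sat [ 454.83 -258.  ] 0.02
scene 1 net [439.75 284.07] 0.08
[[ 0.    -0.237  0.971]
 [-0.     0.971  0.237]
 [-1.    -0.     0.   ]]
[[-6.40109885e-04 -2.67793895e-01  9.63476009e-01 -1.42045330e+02]
 [ 9.99999684e-01 -6.25594436e-04  4.90494115e-04 -1.38600326e+00]
 [ 4.71393901e-04  9.63476019e-01  2.67794211e-01 -6.71109089e+01]
 [ 0.00000000e+00  0.00000000e+00  0.00000000e+00  1.00000000e+00]]
```

```bash
cat > d.py <<'E'
import sys
from h import *
R0=np.array([[0,0,1],[0,1,0],[-1,0,0]],float)
x,y,z=map(float,sys.argv[1:4])
s=arm.read_state();R=Ro.from_quat(s["ee_rot"]).as_matrix()
d=R.T@(np.array([x,y,z])-s["position"])/1000
w=Ro.from_matrix(R.T@R0).as_rotvec(degrees=True)
print("clock",round(s["clock"],2),"pos",s["position"].round(1),"F",s["contact_force"].round(1),"w",round(s["gripper_width"],1));print("d",d.round(4),"w",w.round(2))
E
python3 d.py 455 -257 200
```

```text
clock 0.85 pos [ 148.4 -607.1  231.3] F [ 1.1  0.7 -0.1] w 85.0
d [0.0313 0.2673 0.3809] w [13.74 -0.   -0.  ]
```

>>> {"op": "arm_command", "data": {"rows": [{"dx":0.004,"dy":0.027,"dz":0.038,"wx":2,"gripper":-1},{"dx":0.008,"dy":0.055,"dz":0.078,"wx":4,"gripper":-1},{"dx":0.012,"dy":0.083,"dz":0.118,"wx":6,"gripper":-1},{"dx":0.016,"dy":0.111,"dz":0.158,"wx":8,"gripper":-1},{"dx":0.02,"dy":0.139,"dz":0.198,"wx":10,"gripper":-1},{"dx":0.024,"dy":0.167,"dz":0.238,"wx":12,"gripper":-1},{"dx":0.028,"dy":0.195,"dz":0.278,"wx":13.7,"gripper":-1},{"dx":0.031,"dy":0.22,"dz":0.314,"wx":13.7,"gripper":-1}]}}

```text
validation failed for argument at $.ro...
```

```bash
python3 d.py 455 -257 200
```

```text
clock 0.85 pos [ 148.4 -607.1  231.3] F [ 1.1  0.7 -0.1] w 85.0
d [0.0313 0.2673 0.3809] w [13.74 -0.   -0.  ]
```

>>> {"op": "arm_command", "data": {"rows": [{"dx":0.004,"dy":0.027,"dz":0.038,"wx":2,"wy":0,"wz":0,"gripper":-1},{"dx":0.008,"dy":0.055,"dz":0.078,"wx":4,"wy":0,"wz":0,"gripper":-1},{"dx":0.012,"dy":0.083,"dz":0.118,"wx":6,"wy":0,"wz":0,"gripper":-1},{"dx":0.016,"dy":0.111,"dz":0.158,"wx":8,"wy":0,"wz":0,"gripper":-1},{"dx":0.02,"dy":0.139,"dz":0.198,"wx":10,"wy":0,"wz":0,"gripper":-1},{"dx":0.024,"dy":0.167,"dz":0.238,"wx":12,"wy":0,"wz":0,"gripper":-1},{"dx":0.028,"dy":0.195,"dz":0.278,"wx":13.7,"wy":0,"wz":0,"gripper":-1},{"dx":0.031,"dy":0.22,"dz":0.314,"wx":13.7,"wy":0,"wz":0,"gripper":-1}]}}

```text
clock: 1.65
position: [402.4, -316.9, 200.5]
ee_rot: [-0.0, 0.707, 0.0, 0.707]
contact_force: [0.5, 0.3, 0.2]
gripper_width: 85.4
```

```bash
python3 d.py 455 -257 180
```

```text
clock 1.65 pos [ 402.4 -316.9  200.5] F [0.5 0.3 0.2] w 85.4
d [0.0205 0.0599 0.0526] w [0.05 0.04 0.02]
```

>>> {"op": "arm_command", "data": {"rows": [{"dx":0,"dy":0.03,"dz":0.026,"wx":0,"wy":0,"wz":0,"gripper":-1},{"dx":0,"dy":0.06,"dz":0.0525,"wx":0,"wy":0,"wz":0,"gripper":-1},{"dx":0,"dy":0.06,"dz":0.0525,"wx":0,"wy":0,"wz":0,"gripper":-1},{"dx":0.035,"dy":0.06,"dz":0.0525,"wx":0,"wy":0,"wz":0,"gripper":-1},{"dx":0.07,"dy":0.06,"dz":0.0525,"wx":0,"wy":0,"wz":0,"gripper":-1},{"dx":0.105,"dy":0.06,"dz":0.0525,"wx":0,"wy":0,"wz":0,"gripper":-1},{"dx":0.135,"dy":0.06,"dz":0.0525,"wx":0,"wy":0,"wz":0,"gripper":-1},{"dx":0.15,"dy":0.06,"dz":0.0525,"wx":0,"wy":0,"wz":0,"gripper":-1}]}}

```text
clock: 2.45
position: [453.1, -256.9, 48.0]
ee_rot: [0.0, 0.708, 0.0, 0.706]
contact_force: [0.1, -0.3, 0.1]
gripper_width: 85.3
```

```bash
python3 d.py 455 -257 50; python3 - <<'E'
from h import *
c=cam("wrist");cv2.imwrite("pics/w1.png",c[0][:,:,::-1])
E
```

```text
clock 2.45 pos [ 453.1 -256.9   48. ] F [ 0.1 -0.3  0.1] w 85.3
d [-0.002  -0.0001  0.0019] w [-0.   -0.2  -0.05]
```

View pics/w1.png

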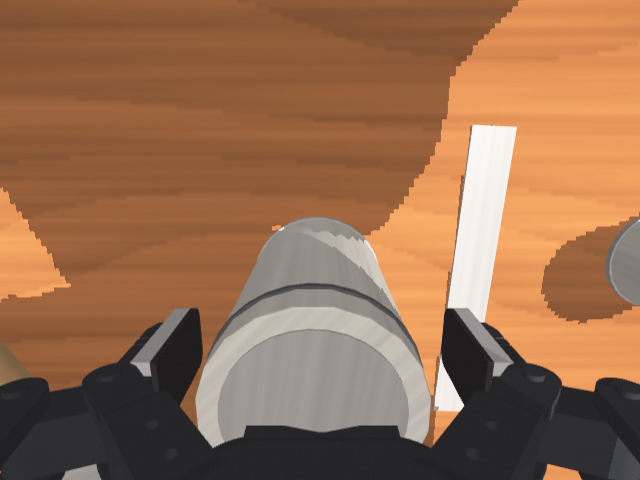

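>>> {"op": "arm_command", "data": {"rows": [{"dx":-0.002,"dy":-0.001,"dz":0.002,"wx":0,"wy":0,"wz":0,"gripper":-0.5},{"dx":-0.002,"dy":-0.001,"dz":0.002,"wx":0,"wy":0,"wz":0,"gripper":0},{"dx":-0.002,"dy":-0.001,"dz":0.002,"wx":0,"wy":0,"wz":0,"gripper":1},{"dx":-0.002,"dy":-0.001,"dz":0.002,"wx":0,"wy":0,"wz":0,"gripper":1},{"dx":-0.002,"dy":-0.001,"dz":0.002,"wx":0,"wy":0,"wz":0,"gripper":1},{"dx":-0.002,"dy":-0.001,"dz":0.002,"wx":0,"wy":0,"wz":0,"gripper":1},{"dx":-0.002,"dy":-0.001,"dz":0.002,"wx":0,"wy":0,"wz":0,"gripper":1},{"dx":-0.002,"dy":-0.001,"dz":0.002,"wx":0,"wy":0,"wz":0,"gripper":1}]}}

```text
clock: 3.3
position: [455.1, -258.0, 49.6]
ee_rot: [0.0, 0.709, 0.0, 0.706]
contact_force: [-0.6, -2.2, 6.7]
gripper_width: 58.8
```

```bash
python3 d.py 455 -257 50; python3 d.py 650.7 -147.1 200
```

```text
clock 3.3 pos [ 455.1 -258.    49.6] F [-0.6 -2.2  6.7] w 58.8
d [-0.0004  0.001  -0.0001] w [ 0.   -0.25 -0.05]
clock 3.3 pos [ 455.1 -258.    49.6] F [-0.6 -2.2  6.7] w 58.8
d [-0.1511  0.111   0.195 ] w [ 0.   -0.25 -0.05]
```

>>> {"op": "arm_command", "data": {"rows": [{"dx":-0.015,"dy":0,"dz":0,"wx":0,"wy":0,"wz":0,"gripper":1},{"dx":-0.04,"dy":0,"dz":0,"wx":0,"wy":0,"wz":0,"gripper":1},{"dx":-0.07,"dy":0.005,"dz":0.01,"wx":0,"wy":0,"wz":0,"gripper":1},{"dx":-0.09,"dy":0.018,"dz":0.03,"wx":0,"wy":0,"wz":0,"gripper":1},{"dx":-0.1,"dy":0.034,"dz":0.06,"wx":0,"wy":0,"wz":0,"gripper":1},{"dx":-0.1,"dy":0.051,"dz":0.09,"wx":0,"wy":0,"wz":0,"gripper":1},{"dx":-0.1,"dy":0.068,"dz":0.12,"wx":0,"wy":0,"wz":0,"gripper":1},{"dx":-0.1,"dy":0.082,"dz":0.145,"wx":0,"wy":0,"wz":0,"gripper":1}]}}

```text
clock: 4.1
position: [600.6, -174.4, 147.4]
ee_rot: [0.001, 0.71, 0.001, 0.705]
contact_force: [-0.4, -0.2, -3.3]
gripper_width: 58.6
```

```bash
python3 d.py 650.7 -147.1 73
```

```text
clock 4.1 pos [ 600.6 -174.4  147.4] F [-0.4 -0.2 -3.3] w 58.6
d [0.0741 0.0271 0.0506] w [-0.   -0.42 -0.14]
```

>>> {"op": "arm_command", "data": {"rows": [{"dx":0,"dy":0.013,"dz":0.024,"wx":0,"wy":-0.4,"wz":-0.1,"gripper":1},{"dx":0,"dy":0.022,"dz":0.042,"wx":0,"wy":-0.4,"wz":-0.1,"gripper":1},{"dx":0.005,"dy":0.027,"dz":0.051,"wx":0,"wy":-0.4,"wz":-0.1,"gripper":1},{"dx":0.02,"dy":0.027,"dz":0.051,"wx":0,"wy":-0.4,"wz":-0.1,"gripper":1},{"dx":0.035,"dy":0.027,"dz":0.051,"wx":0,"wy":-0.4,"wz":-0.1,"gripper":1},{"dx":0.05,"dy":0.027,"dz":0.051,"wx":0,"wy":-0.4,"wz":-0.1,"gripper":1},{"dx":0.06,"dy":0.027,"dz":0.051,"wx":0,"wy":-0.4,"wz":-0.1,"gripper":1},{"dx":0.06,"dy":0.027,"dz":0.051,"wx":0,"wy":-0.4,"wz":-0.1,"gripper":1}]}}

```text
clock: 4.9
position: [648.9, -147.2, 84.2]
ee_rot: [0.001, 0.709, 0.0, 0.705]
contact_force: [-0.8, -0.1, -3.3]
gripper_width: 58.8
```

```bash
python3 d.py 650.7 -147.1 73; python3 - <<'E'
from h import *
for n in("scene","wrist"):
    c=cam(n);cv2.imwrite(f"pics/{n}2.png",c[0][:,:,::-1])
E
```

```text
clock 4.9 pos [ 648.9 -147.2   84.2] F [-0.8 -0.1 -3.3] w 58.8
d [0.0112 0.0001 0.0019] w [-0.05 -0.36 -0.09]
```

View pics/scene2.png

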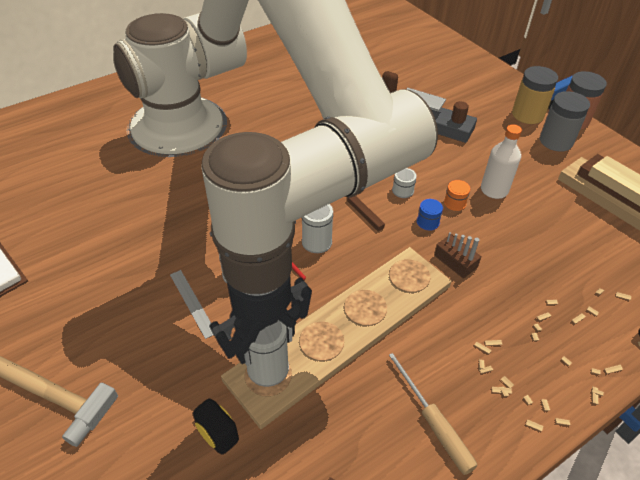

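View pics/wrist2.png

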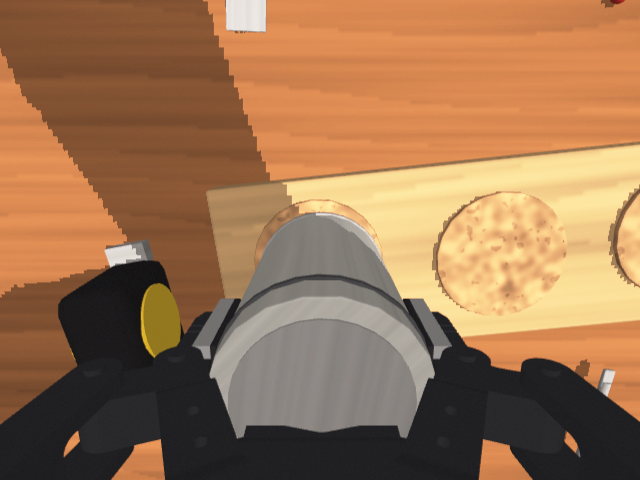

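>>> {"op": "arm_command", "data": {"rows": [{"dx":0.003,"dy":0,"dz":0.0017,"wx":0,"wy":-0.3,"wz":0,"gripper":1},{"dx":0.006,"dy":0,"dz":0.0017,"wx":0,"wy":-0.3,"wz":0,"gripper":1},{"dx":0.009,"dy":0,"dz":0.0017,"wx":0,"wy":-0.3,"wz":0,"gripper":1},{"dx":0.011,"dy":0,"dz":0.0017,"wx":0,"wy":-0.3,"wz":0,"gripper":1},{"dx":0.012,"dy":0,"dz":0.0017,"wx":0,"wy":-0.3,"wz":0,"gripper":1},{"dx":0.0125,"dy":0,"dz":0.0017,"wx":0,"wy":-0.3,"wz":0,"gripper":1},{"dx":0.0125,"dy":0,"dz":0.0017,"wx":0,"wy":-0.3,"wz":0,"gripper":1},{"dx":0.0125,"dy":0,"dz":0.0017,"wx":0,"wy":-0.3,"wz":0,"gripper":1}]}}

```text
clock: 5.8
position: [652.7, -147.4, 74.5]
ee_rot: [0.0, 0.706, 0.0, 0.709]
contact_force: [-0.2, -0.0, -2.9]
gripper_width: 58.8
```

>>> {"op": "arm_command", "data": {"rows": [{"dx":0.001,"dy":0,"dz":-0.0015,"wx":0,"wy":0,"wz":0,"gripper":1},{"dx":0.0015,"dy":0,"dz":-0.0015,"wx":0,"wy":0,"wz":0,"gripper":1},{"dx":0.002,"dy":0,"dz":-0.0015,"wx":0,"wy":0,"wz":0,"gripper":1},{"dx":0.0022,"dy":0,"dz":-0.0015,"wx":0,"wy":0,"wz":0,"gripper":1},{"dx":0.0024,"dy":0,"dz":-0.0015,"wx":0,"wy":0,"wz":0,"gripper":1},{"dx":0.0026,"dy":0,"dz":-0.0015,"wx":0,"wy":0,"wz":0,"gripper":1},{"dx":0.0026,"dy":0,"dz":-0.0015,"wx":0,"wy":0,"wz":0,"gripper":1},{"dx":0.0026,"dy":0,"dz":-0.0015,"wx":0,"wy":0,"wz":0,"gripper":1}]}}

```text
clock: 6.6
position: [651.3, -147.4, 72.0]
ee_rot: [0.0, 0.705, 0.0, 0.709]
contact_force: [0.7, -1.0, -3.2]
gripper_width: 58.7
```

```bash
python3 d.py 650.7 -147.1 71.6
```

```text
clock 6.6 pos [ 651.3 -147.4   72. ] F [ 0.7 -1.  -3.2] w 58.7
d [ 0.0004  0.0003 -0.0006] w [-0.    0.27 -0.03]
```

>>> {"op": "arm_command", "data": {"rows": [{"dx":0.0005,"dy":0,"dz":-0.0005,"wx":0,"wy":0.25,"wz":0,"gripper":1},{"dx":0.001,"dy":0,"dz":-0.0005,"wx":0,"wy":0.25,"wz":0,"gripper":1},{"dx":0.0015,"dy":0,"dz":-0.0005,"wx":0,"wy":0.25,"wz":0,"gripper":1},{"dx":0.0015,"dy":0,"dz":-0.0005,"wx":0,"wy":0.25,"wz":0,"gripper":1},{"dx":0.0015,"dy":0,"dz":-0.0005,"wx":0,"wy":0.25,"wz":0,"gripper":1},{"dx":0.0015,"dy":0,"dz":-0.0005,"wx":0,"wy":0.25,"wz":0,"gripper":1},{"dx":0.0015,"dy":0,"dz":-0.0005,"wx":0,"wy":0.25,"wz":0,"gripper":1},{"dx":0.0015,"dy":0,"dz":-0.0005,"wx":0,"wy":0.25,"wz":0,"gripper":1}]}}

```text
clock: 7.4
position: [651.6, -147.4, 71.8]
ee_rot: [-0.0, 0.706, 0.0, 0.708]
contact_force: [-0.6, 1.0, 6.2]
gripper_width: 59.0
```

```bash
python3 d.py 650.7 -147.1 71.6;python3 - <<'E'
from h import *
c=cam("scene");im=c[0][280:440,190:350];cv2.imwrite("pics/s3.png",cv2.resize(im,(640,640)[:2],interpolation=2)[:600,:,::-1])
E
```

```text
clock 7.4 pos [ 651.6 -147.4   71.8] F [-0.6  1.   6.2] w 59.0
d [ 0.0002  0.0003 -0.0009] w [ 0.02  0.14 -0.01]
```

View pics/s3.png

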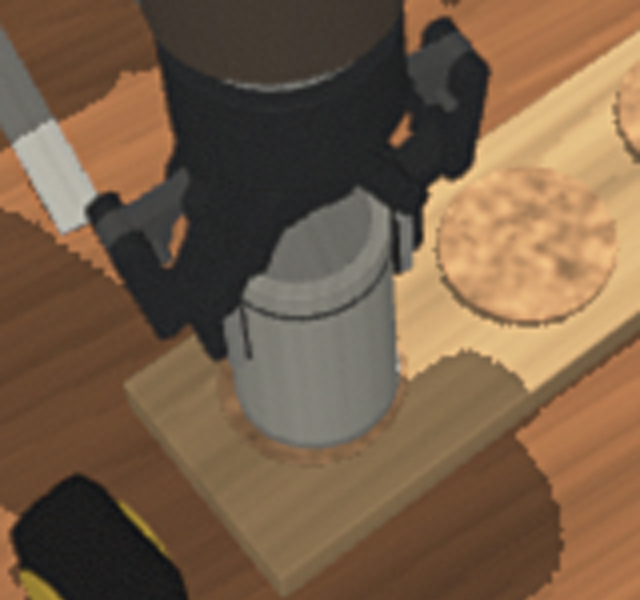

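>>> {"op": "arm_command", "data": {"rows": [{"dx":0,"dy":0,"dz":0,"wx":0,"wy":0,"wz":0,"gripper":-0.4},{"dx":0,"dy":0,"dz":0,"wx":0,"wy":0,"wz":0,"gripper":-0.6},{"dx":0,"dy":0,"dz":0,"wx":0,"wy":0,"wz":0,"gripper":-1},{"dx":0,"dy":0,"dz":0,"wx":0,"wy":0,"wz":0,"gripper":-1},{"dx":0,"dy":0,"dz":0,"wx":0,"wy":0,"wz":0,"gripper":-1},{"dx":-0.02,"dy":0,"dz":0,"wx":0,"wy":0,"wz":0,"gripper":-1},{"dx":-0.055,"dy":0,"dz":0,"wx":0,"wy":0,"wz":0,"gripper":-1},{"dx":-0.095,"dy":0,"dz":0,"wx":0,"wy":0,"wz":0,"gripper":-1}]}}

```text
clock: 8.25
position: [650.4, -147.5, 166.2]
ee_rot: [-0.0, 0.708, 0.0, 0.707]
contact_force: [1.1, 0.5, 0.1]
gripper_width: 85.2
```

```bash
python3 d.py 445.6 -90.4 170
```

```text
clock 8.25 pos [ 650.4 -147.5  166.2] F [1.1 0.5 0.1] w 85.2
d [-0.0035  0.0571 -0.2048] w [ 0.02 -0.08 -0.01]
```

>>> {"op": "arm_command", "data": {"rows": [{"dx":-0.01,"dy":0.005,"dz":-0.02,"wx":0,"wy":0,"wz":0,"gripper":-1},{"dx":-0.01,"dy":0.016,"dz":-0.06,"wx":0,"wy":0,"wz":0,"gripper":-1},{"dx":-0.01,"dy":0.029,"dz":-0.105,"wx":0,"wy":0,"wz":0,"gripper":-1},{"dx":-0.01,"dy":0.042,"dz":-0.15,"wx":0,"wy":0,"wz":0,"gripper":-1},{"dx":-0.005,"dy":0.052,"dz":-0.185,"wx":0,"wy":0,"wz":0,"gripper":-1},{"dx":0.0,"dy":0.057,"dz":-0.2048,"wx":0,"wy":0,"wz":0,"gripper":-1},{"dx":0.02,"dy":0.057,"dz":-0.2048,"wx":0,"wy":0,"wz":0,"gripper":-1},{"dx":0.05,"dy":0.057,"dz":-0.2048,"wx":0,"wy":0,"wz":0,"gripper":-1}]}}

```text
clock: 9.05
position: [446.6, -90.2, 118.1]
ee_rot: [-0.0, 0.705, 0.001, 0.709]
contact_force: [0.8, 0.3, -0.1]
gripper_width: 85.0
```

```bash
python3 d.py 445.6 -90.4 20;python3 - <<'E'
from h import *
for n in("scene","top"):
    c=cam(n);hsv=cv2.cvtColor(c[0],cv2.COLOR_RGB2HSV)
    p=(650.7,-147.1);d,h=D[4]
    s=cv2.dilate((sil(c,cyl(*p,22,d,h))>0).astype(np.uint8),np.ones((9,9)))
    m=((hsv[...,1]<70)&(s>0)).astype(np.uint8)
    m=cv2.morphologyEx(cv2.morphologyEx(m,cv2.MORPH_OPEN,np.ones((3,3))),cv2.MORPH_CLOSE,np.ones((5,5)))
    print(n,fit(c,m,d,h,22,p))
    cv2.imwrite(f"pics/{n}4.png",c[0][:,:,::-1])
E
```

```text
clock 9.05 pos [446.6 -90.2 118.1] F [ 0.8  0.3 -0.1] w 85.0
d [ 0.0981 -0.0003 -0.0015] w [ 0.08  0.29 -0.05]
scene (array([ 651.69577439, -146.58746066]), np.float64(0.02208632230758667))
top (array([ 652.1116295 , -144.93338181]), np.float64(0.026708006858825684))
```

View pics/scene4.png

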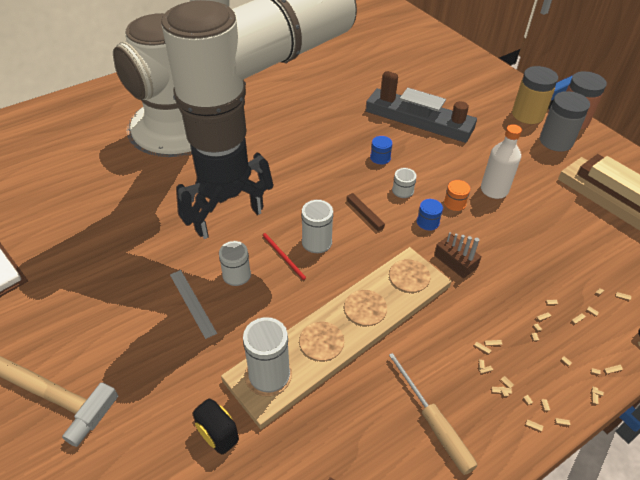

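Tin 4 stands centred on the far pad (image ~(267,378)), within about 1–2 mm. Now tin 2.

>>> {"op": "arm_command", "data": {"rows": [{"dx":0.02,"dy":0,"dz":-0.001,"wx":0,"wy":0.2,"wz":0,"gripper":-1},{"dx":0.045,"dy":0,"dz":-0.001,"wx":0,"wy":0.2,"wz":0,"gripper":-1},{"dx":0.07,"dy":0,"dz":-0.001,"wx":0,"wy":0.2,"wz":0,"gripper":-1},{"dx":0.09,"dy":0,"dz":-0.001,"wx":0,"wy":0.2,"wz":0,"gripper":-1},{"dx":0.098,"dy":0,"dz":-0.001,"wx":0,"wy":0.2,"wz":0,"gripper":-1},{"dx":0.098,"dy":0,"dz":-0.001,"wx":0,"wy":0.2,"wz":0,"gripper":-0.5},{"dx":0.098,"dy":0,"dz":-0.001,"wx":0,"wy":0.2,"wz":0,"gripper":0},{"dx":0.098,"dy":0,"dz":-0.001,"wx":0,"wy":0.2,"wz":0,"gripper":0.3}]}}

```text
clock: 9.95
position: [442.0, -90.5, 17.5]
ee_rot: [-0.0, 0.71, 0.0, 0.704]
contact_force: [-1.0, -0.8, 1.0]
gripper_width: 46.6
```

>>> {"op": "arm_command", "data": {"rows": [{"dx":0,"dy":0,"dz":0,"wx":0,"wy":0,"wz":0,"gripper":1},{"dx":0,"dy":0,"dz":0,"wx":0,"wy":0,"wz":0,"gripper":1},{"dx":0,"dy":0,"dz":0,"wx":0,"wy":0,"wz":0,"gripper":1},{"dx":0,"dy":0,"dz":0,"wx":0,"wy":0,"wz":0,"gripper":1},{"dx":0,"dy":0,"dz":0,"wx":0,"wy":0,"wz":0,"gripper":1},{"dx":0,"dy":0,"dz":0,"wx":0,"wy":0,"wz":0,"gripper":1},{"dx":0,"dy":0,"dz":0,"wx":0,"wy":0,"wz":0,"gripper":1},{"dx":0,"dy":0,"dz":0,"wx":0,"wy":0,"wz":0,"gripper":1}]}}

```text
clock: 10.75
position: [442.0, -90.5, 17.5]
ee_rot: [-0.0, 0.71, 0.0, 0.704]
contact_force: [-0.1, -0.4, 0.7]
gripper_width: 47.1
```

```bash
python3 d.py 633.9 45.7 160
```

```text
clock 10.75 pos [442.  -90.5  17.5] F [-0.1 -0.4  0.7] w 47.1
d [-0.1443  0.1362  0.1906] w [ 0.01 -0.54 -0.  ]
```

>>> {"op": "arm_command", "data": {"rows": [{"dx":-0.015,"dy":0,"dz":0,"wx":0,"wy":0,"wz":0,"gripper":1},{"dx":-0.045,"dy":0,"dz":0,"wx":0,"wy":0,"wz":0,"gripper":1},{"dx":-0.08,"dy":0,"dz":0.01,"wx":0,"wy":0,"wz":0,"gripper":1},{"dx":-0.11,"dy":0.01,"dz":0.03,"wx":0,"wy":0,"wz":0,"gripper":1},{"dx":-0.12,"dy":0.03,"dz":0.06,"wx":0,"wy":0,"wz":0,"gripper":1},{"dx":-0.12,"dy":0.055,"dz":0.09,"wx":0,"wy":0,"wz":0,"gripper":1},{"dx":-0.12,"dy":0.08,"dz":0.12,"wx":0,"wy":0,"wz":0,"gripper":1},{"dx":-0.12,"dy":0.105,"dz":0.15,"wx":0,"wy":0,"wz":0,"gripper":1}]}}

```text
clock: 11.55
position: [593.9, 15.4, 135.9]
ee_rot: [0.0, 0.711, 0.0, 0.704]
contact_force: [-0.2, -0.5, -1.1]
gripper_width: 47.2
```

```bash
python3 d.py 630.3 45.7 39.5
```

```text
clock 11.55 pos [593.9  15.4 135.9] F [-0.2 -0.5 -1.1] w 47.2
d [0.096  0.0303 0.0374] w [-0.01 -0.56 -0.01]
```

>>> {"op": "arm_command", "data": {"rows": [{"dx":0,"dy":0.015,"dz":0.018,"wx":0,"wy":0,"wz":0,"gripper":1},{"dx":0.005,"dy":0.026,"dz":0.032,"wx":0,"wy":0,"wz":0,"gripper":1},{"dx":0.02,"dy":0.03,"dz":0.037,"wx":0,"wy":0,"wz":0,"gripper":1},{"dx":0.04,"dy":0.03,"dz":0.037,"wx":0,"wy":0,"wz":0,"gripper":1},{"dx":0.06,"dy":0.03,"dz":0.037,"wx":0,"wy":0,"wz":0,"gripper":1},{"dx":0.077,"dy":0.03,"dz":0.037,"wx":0,"wy":0,"wz":0,"gripper":1},{"dx":0.087,"dy":0.03,"dz":0.037,"wx":0,"wy":0,"wz":0,"gripper":1},{"dx":0.087,"dy":0.03,"dz":0.037,"wx":0,"wy":0,"wz":0,"gripper":1}]}}

```text
clock: 12.35
position: [628.1, 44.6, 46.1]
ee_rot: [-0.0, 0.712, -0.001, 0.702]
contact_force: [-0.2, -0.5, -1.6]
gripper_width: 46.8
```

```bash
python3 d.py 630.3 45.7 39.5; python3 - <<'E'
from h import *
c=cam("wrist");cv2.imwrite("pics/w5.png",c[0][:,:,::-1])
E
```

```text
clock 12.35 pos [628.1  44.6  46.1] F [-0.2 -0.5 -1.6] w 46.8
d [0.0066 0.0011 0.0023] w [-0.05 -0.84  0.06]
```

View pics/w5.png

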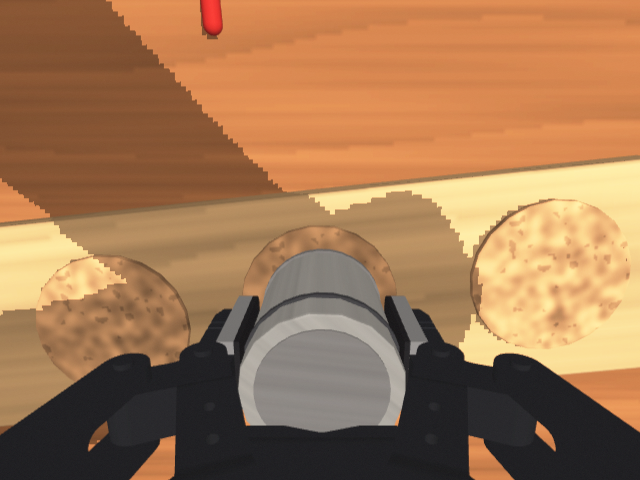

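>>> {"op": "arm_command", "data": {"rows": [{"dx":0.002,"dy":0.001,"dz":0.002,"wx":0,"wy":-0.3,"wz":0,"gripper":1},{"dx":0.004,"dy":0.001,"dz":0.002,"wx":0,"wy":-0.3,"wz":0,"gripper":1},{"dx":0.005,"dy":0.001,"dz":0.002,"wx":0,"wy":-0.3,"wz":0,"gripper":1},{"dx":0.006,"dy":0.001,"dz":0.002,"wx":0,"wy":-0.3,"wz":0,"gripper":1},{"dx":0.0065,"dy":0.001,"dz":0.002,"wx":0,"wy":-0.3,"wz":0,"gripper":1},{"dx":0.007,"dy":0.001,"dz":0.002,"wx":0,"wy":-0.3,"wz":0,"gripper":1},{"dx":0.007,"dy":0.001,"dz":0.002,"wx":0,"wy":-0.3,"wz":0,"gripper":1},{"dx":0.007,"dy":0.001,"dz":0.002,"wx":0,"wy":-0.3,"wz":0,"gripper":1}]}}

```text
clock: 13.2
position: [631.2, 45.9, 40.6]
ee_rot: [-0.0, 0.709, -0.0, 0.705]
contact_force: [1.2, 1.1, -0.8]
gripper_width: 46.9
```

```bash
python3 d.py 630.3 45.7 39.5
```

```text
clock 13.2 pos [631.2  45.9  40.6] F [ 1.2  1.1 -0.8] w 46.9
d [ 0.0011 -0.0002 -0.0009] w [-0.02 -0.37  0.03]
```

>>> {"op": "arm_command", "data": {"rows": [{"dx":0.0004,"dy":0,"dz":-0.0008,"wx":0,"wy":0,"wz":0,"gripper":1},{"dx":0.0008,"dy":0,"dz":-0.0008,"wx":0,"wy":0,"wz":0,"gripper":1},{"dx":0.0012,"dy":0,"dz":-0.0008,"wx":0,"wy":0,"wz":0,"gripper":1},{"dx":0.0016,"dy":0,"dz":-0.0008,"wx":0,"wy":0,"wz":0,"gripper":1},{"dx":0.0016,"dy":0,"dz":-0.0008,"wx":0,"wy":0,"wz":0,"gripper":1},{"dx":0.0016,"dy":0,"dz":-0.0008,"wx":0,"wy":0,"wz":0,"gripper":1},{"dx":0.0016,"dy":0,"dz":-0.0008,"wx":0,"wy":0,"wz":0,"gripper":1},{"dx":0.0016,"dy":0,"dz":-0.0008,"wx":0,"wy":0,"wz":0,"gripper":1}]}}

```text
clock: 14.0
position: [630.4, 45.9, 39.6]
ee_rot: [-0.0, 0.709, -0.0, 0.705]
contact_force: [-2.2, -0.3, 5.0]
gripper_width: 46.9
```

Contact. Release and rise.

>>> {"op": "arm_command", "data": {"rows": [{"dx":0,"dy":0,"dz":0,"wx":0,"wy":0,"wz":0,"gripper":-0.2},{"dx":0,"dy":0,"dz":0,"wx":0,"wy":0,"wz":0,"gripper":-0.4},{"dx":0,"dy":0,"dz":0,"wx":0,"wy":0,"wz":0,"gripper":-0.6},{"dx":0,"dy":0,"dz":0,"wx":0,"wy":0,"wz":0,"gripper":-0.8},{"dx":0,"dy":0,"dz":0,"wx":0,"wy":0,"wz":0,"gripper":-0.8},{"dx":-0.02,"dy":0,"dz":0,"wx":0,"wy":0,"wz":0,"gripper":-0.8},{"dx":-0.06,"dy":0,"dz":0,"wx":0,"wy":0,"wz":0,"gripper":-0.8},{"dx":-0.105,"dy":0,"dz":0,"wx":0,"wy":0,"wz":0,"gripper":-0.8}]}}

```text
clock: 14.8
position: [630.1, 45.7, 144.1]
ee_rot: [-0.0, 0.711, -0.001, 0.704]
contact_force: [1.0, 0.8, 1.6]
gripper_width: 76.7
```

```bash
python3 d.py 458.8 68 150
```

```text
clock 14.8 pos [630.1  45.7 144.1] F [1.  0.8 1.6] w 76.7
d [-0.0042  0.0222 -0.1714] w [-0.02 -0.57  0.09]
```

>>> {"op": "arm_command", "data": {"rows": [{"dx":-0.01,"dy":0.003,"dz":-0.02,"wx":0,"wy":-0.3,"wz":0,"gripper":-1},{"dx":-0.01,"dy":0.008,"dz":-0.06,"wx":0,"wy":-0.6,"wz":0,"gripper":-1},{"dx":-0.01,"dy":0.014,"dz":-0.105,"wx":0,"wy":-0.6,"wz":0,"gripper":-1},{"dx":-0.005,"dy":0.019,"dz":-0.145,"wx":0,"wy":-0.6,"wz":0,"gripper":-1},{"dx":0,"dy":0.022,"dz":-0.1705,"wx":0,"wy":-0.6,"wz":0,"gripper":-1},{"dx":0.005,"dy":0.022,"dz":-0.1705,"wx":0,"wy":-0.6,"wz":0,"gripper":-1},{"dx":0.02,"dy":0.022,"dz":-0.1705,"wx":0,"wy":-0.6,"wz":0,"gripper":-1},{"dx":0.03,"dy":0.022,"dz":-0.1705,"wx":0,"wy":-0.6,"wz":0,"gripper":-1}]}}

```text
clock: 15.6
position: [459.8, 67.9, 115.4]
ee_rot: [-0.0, 0.707, -0.001, 0.707]
contact_force: [0.5, -0.0, 0.6]
gripper_width: 85.1
```

```bash
python3 d.py 458.8 68 32; python3 - <<'E'
from h import *
for n in("scene","top"):
    c=cam(n);hsv=cv2.cvtColor(c[0],cv2.COLOR_RGB2HSV)
    p=(633.9,45.7);d,h=D[2]
    s=cv2.dilate((sil(c,cyl(*p,22,d,h))>0).astype(np.uint8),np.ones((9,9)))
    m=((hsv[...,1]<70)&(s>0)).astype(np.uint8)
    m=cv2.morphologyEx(cv2.morphologyEx(m,cv2.MORPH_OPEN,np.ones((3,3))),cv2.MORPH_CLOSE,np.ones((5,5)))
    print(n,fit(c,m,d,h,22,p))
    cv2.imwrite(f"pics/{n}6.png",c[0][:,:,::-1])
E
```

```text
clock 15.6 pos [459.8  67.9 115.4] F [ 0.5 -0.   0.6] w 85.1
d [ 0.0834  0.0002 -0.0011] w [-0.01  0.06  0.08]
scene (array([633.80321159,  47.28982658]), np.float64(0.03346055746078491))
top (array([634.01445953,  48.66187727]), np.float64(0.030892550945281982))
```

View pics/scene6.png

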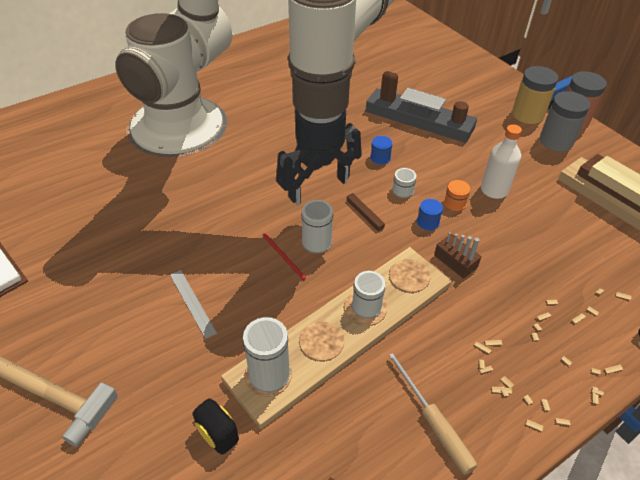

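>>> {"op": "arm_command", "data": {"rows": [{"dx":0.02,"dy":0,"dz":-0.001,"wx":0,"wy":0,"wz":0,"gripper":-1},{"dx":0.045,"dy":0,"dz":0,"wx":0,"wy":0,"wz":0,"gripper":-1},{"dx":0.065,"dy":0,"dz":0,"wx":0,"wy":0,"wz":0,"gripper":-1},{"dx":0.079,"dy":0,"dz":0,"wx":0,"wy":0,"wz":0,"gripper":-1},{"dx":0.083,"dy":0,"dz":0,"wx":0,"wy":0,"wz":0,"gripper":-1},{"dx":0.083,"dy":0,"dz":0,"wx":0,"wy":0,"wz":0,"gripper":-0.6},{"dx":0.083,"dy":0,"dz":0,"wx":0,"wy":0,"wz":0,"gripper":-0.2},{"dx":0.083,"dy":0,"dz":0,"wx":0,"wy":0,"wz":0,"gripper":0.2}]}}

```text
clock: 16.5
position: [459.7, 67.3, 32.5]
ee_rot: [-0.001, 0.707, -0.001, 0.707]
contact_force: [0.7, -1.9, 1.3]
gripper_width: 53.1
```

>>> {"op": "arm_command", "data": {"rows": [{"dx":0,"dy":0,"dz":0,"wx":0,"wy":0,"wz":0,"gripper":1},{"dx":0,"dy":0,"dz":0,"wx":0,"wy":0,"wz":0,"gripper":1},{"dx":0,"dy":0,"dz":0,"wx":0,"wy":0,"wz":0,"gripper":1},{"dx":0,"dy":0,"dz":0,"wx":0,"wy":0,"wz":0,"gripper":1},{"dx":0,"dy":0,"dz":0,"wx":0,"wy":0,"wz":0,"gripper":1},{"dx":0,"dy":0,"dz":0,"wx":0,"wy":0,"wz":0,"gripper":1},{"dx":0,"dy":0,"dz":0,"wx":0,"wy":0,"wz":0,"gripper":1},{"dx":0,"dy":0,"dz":0,"wx":0,"wy":0,"wz":0,"gripper":1}]}}

```text
clock: 17.3
position: [459.5, 67.3, 32.5]
ee_rot: [-0.001, 0.707, -0.001, 0.707]
contact_force: [-0.4, -0.7, -0.6]
gripper_width: 52.7
```

```bash
python3 d.py 647 -50.2 150
```

```text
clock 17.3 pos [459.5  67.3  32.5] F [-0.4 -0.7 -0.6] w 52.7
d [-0.1173 -0.1177  0.1875] w [-0.03 -0.04  0.14]
```

>>> {"op": "arm_command", "data": {"rows": [{"dx":-0.015,"dy":0,"dz":0,"wx":0,"wy":0,"wz":0,"gripper":1},{"dx":-0.045,"dy":0,"dz":0,"wx":0,"wy":0,"wz":0,"gripper":1},{"dx":-0.08,"dy":-0.005,"dz":0.005,"wx":0,"wy":0,"wz":0,"gripper":1},{"dx":-0.105,"dy":-0.02,"dz":0.025,"wx":0,"wy":0,"wz":0,"gripper":1},{"dx":-0.115,"dy":-0.042,"dz":0.05,"wx":0,"wy":0,"wz":0,"gripper":1},{"dx":-0.115,"dy":-0.066,"dz":0.08,"wx":0,"wy":0,"wz":0,"gripper":1},{"dx":-0.115,"dy":-0.09,"dz":0.11,"wx":0,"wy":0,"wz":0,"gripper":1},{"dx":-0.115,"dy":-0.11,"dz":0.14,"wx":0,"wy":0,"wz":0,"gripper":1}]}}

```text
clock: 18.1
position: [600.3, -43.8, 147.2]
ee_rot: [-0.0, 0.707, -0.001, 0.707]
contact_force: [1.1, 0.4, -3.2]
gripper_width: 52.4
```

```bash
python3 d.py 647.7 -50.2 54.5
```

```text
clock 18.1 pos [600.3 -43.8 147.2] F [ 1.1  0.4 -3.2] w 52.4
d [ 0.0927 -0.0062  0.0475] w [-0.07 -0.06  0.12]
```

>>> {"op": "arm_command", "data": {"rows": [{"dx":0,"dy":-0.003,"dz":0.022,"wx":0,"wy":0,"wz":0,"gripper":1},{"dx":0,"dy":-0.0062,"dz":0.04,"wx":0,"wy":0,"wz":0,"gripper":1},{"dx":0.015,"dy":-0.0062,"dz":0.0475,"wx":0,"wy":0,"wz":0,"gripper":1},{"dx":0.035,"dy":-0.0062,"dz":0.0475,"wx":0,"wy":0,"wz":0,"gripper":1},{"dx":0.055,"dy":-0.0062,"dz":0.0475,"wx":0,"wy":0,"wz":0,"gripper":1},{"dx":0.073,"dy":-0.0062,"dz":0.0475,"wx":0,"wy":0,"wz":0,"gripper":1},{"dx":0.084,"dy":-0.0062,"dz":0.0475,"wx":0,"wy":0,"wz":0,"gripper":1},{"dx":0.084,"dy":-0.0062,"dz":0.0475,"wx":0,"wy":0,"wz":0,"gripper":1}]}}

```text
clock: 18.9
position: [645.5, -50.1, 60.2]
ee_rot: [-0.0, 0.71, -0.001, 0.705]
contact_force: [0.3, -0.3, -2.1]
gripper_width: 52.9
```

```bash
python3 d.py 647.7 -50.2 54.5; python3 - <<'E'
from h import *
c=cam("wrist");cv2.imwrite("pics/w7.png",c[0][:,:,::-1])
E
```

```text
clock 18.9 pos [645.5 -50.1  60.2] F [ 0.3 -0.3 -2.1] w 52.9
d [ 0.0057 -0.0001  0.0023] w [-0.08 -0.39  0.14]
```

View pics/w7.png

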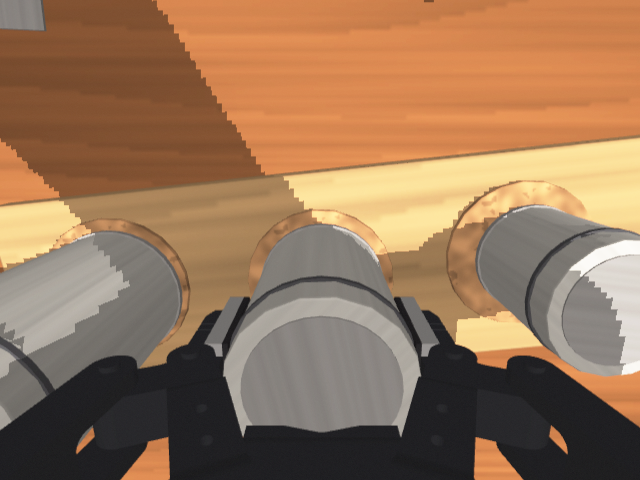

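```bash
python3 - <<'E'
from h import *
print(arm.read_state()["joints"].round(3))
g=get_image("wrist");print(g["K"])
c=cam("scene");im=c[0][200:400,200:400];cv2.imwrite("pics/s8.png",cv2.resize(im,(600,600),interpolation=2)[:,:,::-1])
E
```

```text
[ 0.172  0.579 -0.129  0.002 -0.867 -1.746]
[[403.84411786   0.         321.42825511]
 [  0.         403.84411786 244.87340516]
 [  0.           0.           1.        ]]
```

View pics/s8.png

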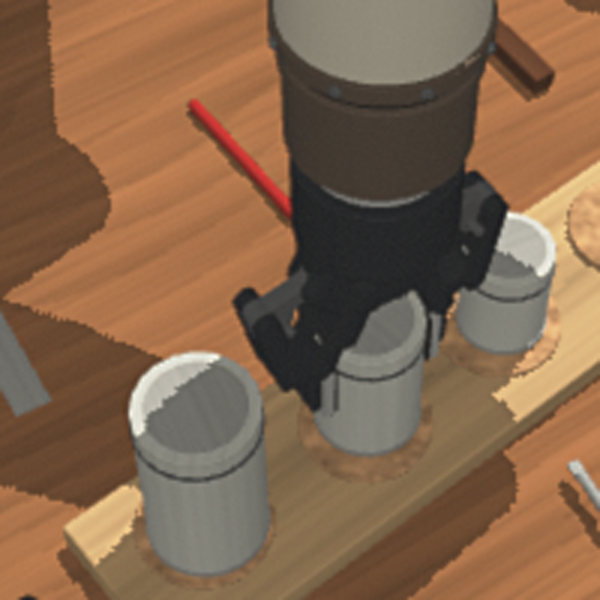

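>>> {"op": "arm_command", "data": {"rows": [{"dx":-0.02,"dy":0,"dz":0,"wx":0,"wy":0,"wz":0,"gripper":1},{"dx":-0.05,"dy":0,"dz":0,"wx":0,"wy":0,"wz":0,"gripper":1},{"dx":-0.075,"dy":0,"dz":0,"wx":0,"wy":0,"wz":0,"gripper":1},{"dx":-0.085,"dy":0,"dz":0,"wx":-4,"wy":0,"wz":0,"gripper":1},{"dx":-0.085,"dy":0,"dz":0,"wx":-11,"wy":0,"wz":0,"gripper":1},{"dx":-0.085,"dy":0,"dz":0,"wx":-19,"wy":0,"wz":0,"gripper":1},{"dx":-0.085,"dy":0,"dz":0,"wx":-27,"wy":0,"wz":0,"gripper":1},{"dx":-0.085,"dy":0,"dz":0,"wx":-35,"wy":0,"wz":0,"gripper":1}]}}

```text
clock: 19.85
position: [648.6, -49.7, 150.5]
ee_rot: [-0.215, 0.673, 0.213, 0.675]
contact_force: [-0.3, -0.9, -3.0]
gripper_width: 52.8
```

>>> {"op": "arm_command", "data": {"rows": [{"dx":0,"dy":0,"dz":0,"wx":-8,"wy":0,"wz":0,"gripper":1},{"dx":0,"dy":0,"dz":0,"wx":-16,"wy":0,"wz":0,"gripper":1},{"dx":0,"dy":0,"dz":0,"wx":-24,"wy":0,"wz":0,"gripper":1},{"dx":0,"dy":0,"dz":0,"wx":-32,"wy":0,"wz":0,"gripper":1},{"dx":0,"dy":0,"dz":0,"wx":-40,"wy":0,"wz":0,"gripper":1},{"dx":0,"dy":0,"dz":0,"wx":-48,"wy":0,"wz":0,"gripper":1},{"dx":0,"dy":0,"dz":0,"wx":-54,"wy":0,"wz":0,"gripper":1},{"dx":0,"dy":0,"dz":0,"wx":-55,"wy":0,"wz":0,"gripper":1}]}}

```text
clock: 20.65
position: [649.0, -49.7, 151.8]
ee_rot: [0.503, -0.498, -0.5, -0.5]
contact_force: [0.2, -0.8, -2.1]
gripper_width: 52.8
```

```bash
cat > d90.py <<'E'
import sys
from h import *
R0=np.array([[0,-1,0],[0,0,1],[-1,0,0]],float)
x,y,z=map(float,sys.argv[1:4])
s=arm.read_state();R=Ro.from_quat(s["ee_rot"]).as_matrix()
d=R.T@(np.array([x,y,z])-s["position"])/1000
w=Ro.from_matrix(R.T@R0).as_rotvec(degrees=True)
print("clock",round(s["clock"],2),"pos",s["position"].round(1),"F",s["contact_force"].round(1),"w",round(s["gripper_width"],1));print("d",d.round(4),"w",w.round(2))
E
python3 d90.py 647 -50.2 54.5;python3 - <<'E'
from h import *
for n in("wrist","scene"):
    c=cam(n);cv2.imwrite(f"pics/{n}9.png",c[0][:,:,::-1])
E
```

```text
clock 20.65 pos [649.  -49.7 151.8] F [ 0.2 -0.8 -2.1] w 52.8
d [ 0.0973  0.0025 -0.0004] w [ 0.33 -0.08  0.31]
```

View pics/scene9.png

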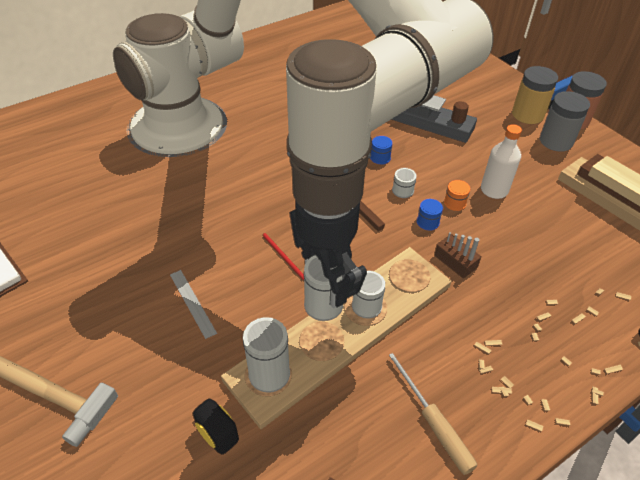

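View pics/wrist9.png

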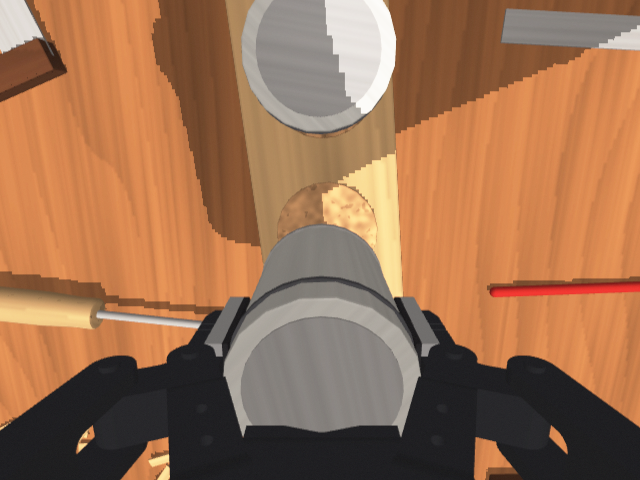

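>>> {"op": "arm_command", "data": {"rows": [{"dx":0.012,"dy":0.001,"dz":0,"wx":0.3,"wy":0,"wz":0.3,"gripper":1},{"dx":0.03,"dy":0.0025,"dz":0,"wx":0.3,"wy":0,"wz":0.3,"gripper":1},{"dx":0.05,"dy":0.0025,"dz":0,"wx":0.3,"wy":0,"wz":0.3,"gripper":1},{"dx":0.068,"dy":0.0025,"dz":0,"wx":0.3,"wy":0,"wz":0.3,"gripper":1},{"dx":0.08,"dy":0.0025,"dz":0,"wx":0.3,"wy":0,"wz":0.3,"gripper":1},{"dx":0.088,"dy":0.0025,"dz":0,"wx":0.3,"wy":0,"wz":0.3,"gripper":1},{"dx":0.091,"dy":0.0025,"dz":0,"wx":0.3,"wy":0,"wz":0.3,"gripper":1},{"dx":0.091,"dy":0.0025,"dz":0,"wx":0.3,"wy":0,"wz":0.3,"gripper":1}]}}

```text
clock: 21.55
position: [647.0, -49.8, 60.4]
ee_rot: [-0.5, 0.501, 0.499, 0.5]
contact_force: [0.5, -0.7, -3.5]
gripper_width: 53.0
```

```bash
python3 d90.py 647 -49.5 54.5;python3 - <<'E'
from h import *
for n in("wrist",):
    c=cam(n);cv2.imwrite(f"pics/{n}10.png",c[0][:,:,::-1])
E
```

```text
clock 21.55 pos [647.  -49.8  60.4] F [ 0.5 -0.7 -3.5] w 53.0
d [ 0.0059 -0.0001  0.0003] w [-0.11 -0.09 -0.03]
```

View pics/wrist10.png

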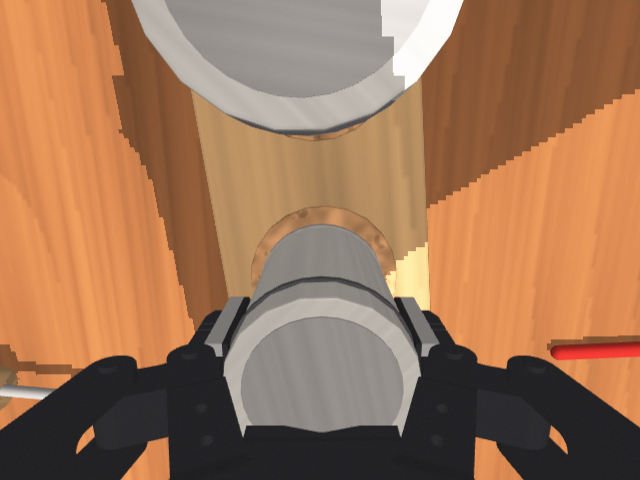

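Centred. Lower to contact.

>>> {"op": "arm_command", "data": {"rows": [{"dx":0.002,"dy":0,"dz":0,"wx":0,"wy":0,"wz":0,"gripper":1},{"dx":0.0035,"dy":0,"dz":0,"wx":0,"wy":0,"wz":0,"gripper":1},{"dx":0.005,"dy":0,"dz":0,"wx":0,"wy":0,"wz":0,"gripper":1},{"dx":0.0055,"dy":0,"dz":0,"wx":0,"wy":0,"wz":0,"gripper":1},{"dx":0.006,"dy":0,"dz":0,"wx":0,"wy":0,"wz":0,"gripper":1},{"dx":0.0065,"dy":0,"dz":0,"wx":0,"wy":0,"wz":0,"gripper":1},{"dx":0.0065,"dy":0,"dz":0,"wx":0,"wy":0,"wz":0,"gripper":1},{"dx":0.0065,"dy":0,"dz":0,"wx":0,"wy":0,"wz":0,"gripper":1}]}}

```text
clock: 22.4
position: [647.3, -49.8, 54.6]
ee_rot: [-0.5, 0.501, 0.499, 0.5]
contact_force: [0.9, -0.9, -2.5]
gripper_width: 53.1
```

>>> {"op": "arm_command", "data": {"rows": [{"dx":0.0004,"dy":0,"dz":0,"wx":0,"wy":0,"wz":0,"gripper":1},{"dx":0.0008,"dy":0,"dz":0,"wx":0,"wy":0,"wz":0,"gripper":1},{"dx":0.0012,"dy":0,"dz":0,"wx":0,"wy":0,"wz":0,"gripper":1},{"dx":0.0014,"dy":0,"dz":0,"wx":0,"wy":0,"wz":0,"gripper":1},{"dx":0.0014,"dy":0,"dz":0,"wx":0,"wy":0,"wz":0,"gripper":1},{"dx":0.0014,"dy":0,"dz":0,"wx":0,"wy":0,"wz":0,"gripper":1},{"dx":0.0014,"dy":0,"dz":0,"wx":0,"wy":0,"wz":0,"gripper":1},{"dx":0.0014,"dy":0,"dz":0,"wx":0,"wy":0,"wz":0,"gripper":1}]}}

```text
clock: 23.2
position: [647.4, -49.8, 54.5]
ee_rot: [-0.5, 0.501, 0.499, 0.5]
contact_force: [-3.2, 0.8, 5.8]
gripper_width: 52.9
```

>>> {"op": "arm_command", "data": {"rows": [{"dx":0,"dy":0,"dz":0,"wx":0,"wy":0,"wz":0,"gripper":-0.3},{"dx":0,"dy":0,"dz":0,"wx":0,"wy":0,"wz":0,"gripper":-0.6},{"dx":0,"dy":0,"dz":0,"wx":0,"wy":0,"wz":0,"gripper":-1},{"dx":0,"dy":0,"dz":0,"wx":0,"wy":0,"wz":0,"gripper":-1},{"dx":0,"dy":0,"dz":0,"wx":0,"wy":0,"wz":0,"gripper":-1},{"dx":-0.02,"dy":0,"dz":0,"wx":0,"wy":0,"wz":0,"gripper":-1},{"dx":-0.06,"dy":0,"dz":0,"wx":0,"wy":0,"wz":0,"gripper":-1},{"dx":-0.105,"dy":0,"dz":0,"wx":0,"wy":0,"wz":0,"gripper":-1}]}}

```text
clock: 24.0
position: [646.3, -49.8, 159.0]
ee_rot: [-0.499, 0.502, 0.5, 0.499]
contact_force: [1.5, 0.8, -0.5]
gripper_width: 85.3
```

```bash
python3 d90.py 439.6 285.5 150;python3 - <<'E'
from h import *
print(arm.read_state()["joints"].round(2))
c=cam("top")
# neighbours of tin1
for u in [(186,216),(232,260),(162,320),(143,219)]: print(ray(c,u,10).round())
E
```

```text
clock 24.0 pos [646.3 -49.8 159. ] F [ 1.5  0.8 -0.5] w 85.3
d [0.0088 0.2072 0.335 ] w [-0.09 -0.13 -0.16]
[ 0.17  0.48 -0.03  0.   -1.07 -0.18]
[532. 274.  10.]
[449. 183.  10.]
[332. 313.  10.]
[524. 356.  10.]
```

>>> {"op": "arm_command", "data": {"rows": [{"dx":-0.01,"dy":0.01,"dz":0.017,"wx":0,"wy":0,"wz":0,"gripper":-0.7},{"dx":-0.01,"dy":0.03,"dz":0.05,"wx":0,"wy":0,"wz":0,"gripper":-0.7},{"dx":-0.01,"dy":0.052,"dz":0.085,"wx":0,"wy":0,"wz":0,"gripper":-0.7},{"dx":-0.01,"dy":0.075,"dz":0.122,"wx":0,"wy":0,"wz":0,"gripper":-0.7},{"dx":-0.01,"dy":0.098,"dz":0.16,"wx":0,"wy":0,"wz":0,"gripper":-0.7},{"dx":-0.01,"dy":0.121,"dz":0.198,"wx":0,"wy":0,"wz":0,"gripper":-0.7},{"dx":-0.01,"dy":0.144,"dz":0.235,"wx":0,"wy":0,"wz":0,"gripper":-0.7},{"dx":-0.01,"dy":0.165,"dz":0.27,"wx":0,"wy":0,"wz":0,"gripper":-0.7}]}}

```text
clock: 24.85
position: [485.2, 221.4, 176.5]
ee_rot: [0.505, -0.496, -0.496, -0.503]
contact_force: [0.9, 0.4, 0.7]
gripper_width: 72.9
```

```bash
python3 d90.py 439.6 285.5 120
```

```text
clock 24.85 pos [485.2 221.4 176.5] F [0.9 0.4 0.7] w 72.9
d [0.0556 0.0464 0.0643] w [ 0.05 -0.15  0.91]
```

>>> {"op": "arm_command", "data": {"rows": [{"dx":0.005,"dy":0.025,"dz":0.035,"wx":0,"wy":0,"wz":0.9,"gripper":-0.7},{"dx":0.02,"dy":0.042,"dz":0.058,"wx":0,"wy":0,"wz":0.9,"gripper":-0.7},{"dx":0.04,"dy":0.0465,"dz":0.0645,"wx":0,"wy":0,"wz":0.9,"gripper":-0.7},{"dx":0.06,"dy":0.0465,"dz":0.0645,"wx":0,"wy":0,"wz":0.9,"gripper":-0.7},{"dx":0.08,"dy":0.0465,"dz":0.0645,"wx":0,"wy":0,"wz":0.9,"gripper":-0.7},{"dx":0.095,"dy":0.0465,"dz":0.0645,"wx":0,"wy":0,"wz":0.9,"gripper":-0.7},{"dx":0.1,"dy":0.0465,"dz":0.0645,"wx":0,"wy":0,"wz":0.9,"gripper":-0.7},{"dx":0.1,"dy":0.0465,"dz":0.0645,"wx":0,"wy":0,"wz":0.9,"gripper":-0.7}]}}

```text
clock: 25.65
position: [440.1, 285.3, 75.0]
ee_rot: [0.501, -0.501, -0.499, -0.499]
contact_force: [0.7, -0.3, -0.0]
gripper_width: 72.5
```

```bash
python3 d90.py 439.6 285.5 12; python3 - <<'E'
from h import *
c=cam("wrist");cv2.imwrite("pics/w11.png",c[0][:,:,::-1])
E
```

```text
clock 25.65 pos [440.1 285.3  75. ] F [ 0.7 -0.3 -0. ] w 72.5
d [0.063  0.0004 0.0004] w [ 0.05 -0.22 -0.03]
```

View pics/w11.png

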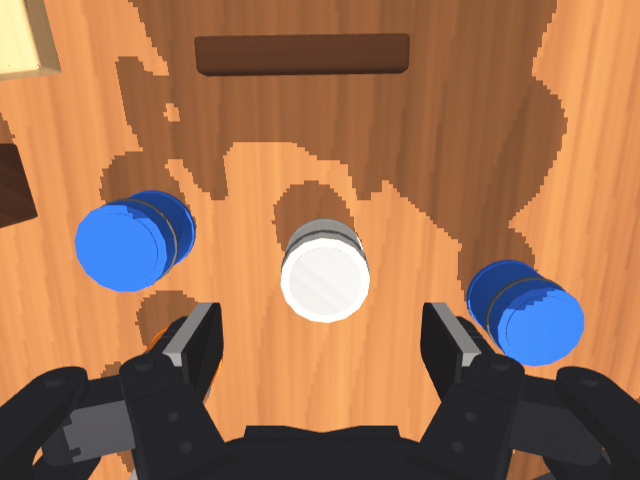

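>>> {"op": "arm_command", "data": {"rows": [{"dx":0.015,"dy":0,"dz":0,"wx":0,"wy":0,"wz":0,"gripper":-0.7},{"dx":0.035,"dy":0,"dz":0,"wx":0,"wy":0,"wz":0,"gripper":-0.7},{"dx":0.05,"dy":0,"dz":0,"wx":0,"wy":0,"wz":0,"gripper":-0.7},{"dx":0.06,"dy":0,"dz":0,"wx":0,"wy":0,"wz":0,"gripper":-0.7},{"dx":0.063,"dy":0,"dz":0,"wx":0,"wy":0,"wz":0,"gripper":-0.7},{"dx":0.063,"dy":0,"dz":0,"wx":0,"wy":0,"wz":0,"gripper":-0.5},{"dx":0.063,"dy":0,"dz":0,"wx":0,"wy":0,"wz":0,"gripper":-0.2},{"dx":0.063,"dy":0,"dz":0,"wx":0,"wy":0,"wz":0,"gripper":0.2}]}}

```text
clock: 26.5
position: [441.0, 286.1, 14.0]
ee_rot: [0.501, -0.5, -0.5, -0.5]
contact_force: [-0.9, 0.3, 0.8]
gripper_width: 40.1
```

>>> {"op": "arm_command", "data": {"rows": [{"dx":0,"dy":0,"dz":0,"wx":0,"wy":0,"wz":0,"gripper":1},{"dx":0,"dy":0,"dz":0,"wx":0,"wy":0,"wz":0,"gripper":1},{"dx":0,"dy":0,"dz":0,"wx":0,"wy":0,"wz":0,"gripper":1},{"dx":0,"dy":0,"dz":0,"wx":0,"wy":0,"wz":0,"gripper":1},{"dx":0,"dy":0,"dz":0,"wx":0,"wy":0,"wz":0,"gripper":1},{"dx":0,"dy":0,"dz":0,"wx":0,"wy":0,"wz":0,"gripper":1},{"dx":0,"dy":0,"dz":0,"wx":0,"wy":0,"wz":0,"gripper":1},{"dx":0,"dy":0,"dz":0,"wx":0,"wy":0,"wz":0,"gripper":1}]}}

```text
clock: 27.3
position: [440.9, 286.0, 14.0]
ee_rot: [0.501, -0.5, -0.5, -0.5]
contact_force: [-0.6, -0.8, -0.2]
gripper_width: 40.2
```

```bash
python3 d90.py 622.3 146 150
```

```text
clock 27.3 pos [440.9 286.   14. ] F [-0.6 -0.8 -0.2] w 40.2
d [-0.1355 -0.1814 -0.1405] w [ 0.08 -0.09  0.1 ]
```

>>> {"op": "arm_command", "data": {"rows": [{"dx":-0.02,"dy":0,"dz":0,"wx":0,"wy":0,"wz":0,"gripper":1},{"dx":-0.055,"dy":0,"dz":0,"wx":0,"wy":0,"wz":0,"gripper":1},{"dx":-0.095,"dy":-0.005,"dz":-0.004,"wx":0,"wy":0,"wz":0,"gripper":1},{"dx":-0.125,"dy":-0.022,"dz":-0.017,"wx":0,"wy":0,"wz":0,"gripper":1},{"dx":-0.135,"dy":-0.047,"dz":-0.036,"wx":0,"wy":0,"wz":0,"gripper":1},{"dx":-0.135,"dy":-0.075,"dz":-0.058,"wx":0,"wy":0,"wz":0,"gripper":1},{"dx":-0.135,"dy":-0.105,"dz":-0.081,"wx":0,"wy":0,"wz":0,"gripper":1},{"dx":-0.135,"dy":-0.132,"dz":-0.102,"wx":0,"wy":0,"wz":0,"gripper":1}]}}

```text
clock: 28.1
position: [573.9, 183.4, 149.3]
ee_rot: [0.501, -0.5, -0.5, -0.5]
contact_force: [0.1, 0.2, -0.6]
gripper_width: 40.6
```

```bash
python3 d90.py 622.3 146.3 36
```

```text
clock 28.1 pos [573.9 183.4 149.3] F [ 0.1  0.2 -0.6] w 40.6
d [ 0.1135 -0.0482 -0.037 ] w [ 0.07 -0.07  0.11]
```

>>> {"op": "arm_command", "data": {"rows": [{"dx":0,"dy":-0.023,"dz":-0.018,"wx":0,"wy":0,"wz":0,"gripper":1},{"dx":0,"dy":-0.041,"dz":-0.032,"wx":0,"wy":0,"wz":0,"gripper":1},{"dx":0.015,"dy":-0.048,"dz":-0.037,"wx":0,"wy":0,"wz":0,"gripper":1},{"dx":0.04,"dy":-0.048,"dz":-0.037,"wx":0,"wy":0,"wz":0,"gripper":1},{"dx":0.065,"dy":-0.048,"dz":-0.037,"wx":0,"wy":0,"wz":0,"gripper":1},{"dx":0.09,"dy":-0.048,"dz":-0.037,"wx":0,"wy":0,"wz":0,"gripper":1},{"dx":0.103,"dy":-0.048,"dz":-0.037,"wx":0,"wy":0,"wz":0,"gripper":1},{"dx":0.103,"dy":-0.048,"dz":-0.037,"wx":0,"wy":0,"wz":0,"gripper":1}]}}

```text
clock: 28.9
position: [620.0, 145.9, 43.5]
ee_rot: [-0.5, 0.501, 0.5, 0.498]
contact_force: [-0.5, 1.0, -1.0]
gripper_width: 40.5
```

```bash
python3 d90.py 622.3 146.3 36; python3 - <<'E'
from h import *
c=cam("wrist");cv2.imwrite("pics/w12.png",c[0][:,:,::-1])
E
```

```text
clock 28.9 pos [620.  145.9  43.5] F [-0.5  1.  -1. ] w 40.5
d [ 0.0075 -0.0023  0.0005] w [ 0.08 -0.21 -0.21]
```

View pics/w12.png

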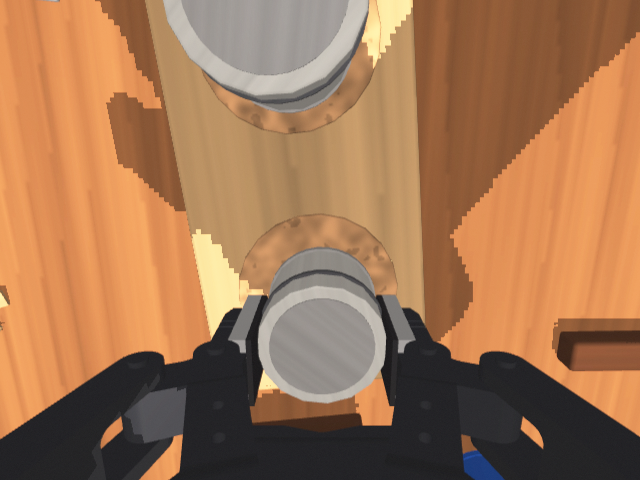

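>>> {"op": "arm_command", "data": {"rows": [{"dx":0.002,"dy":-0.001,"dz":0,"wx":0,"wy":-0.1,"wz":-0.1,"gripper":1},{"dx":0.004,"dy":-0.002,"dz":0,"wx":0,"wy":-0.1,"wz":-0.1,"gripper":1},{"dx":0.0055,"dy":-0.002,"dz":0,"wx":0,"wy":-0.1,"wz":-0.1,"gripper":1},{"dx":0.0065,"dy":-0.002,"dz":0,"wx":0,"wy":-0.1,"wz":-0.1,"gripper":1},{"dx":0.007,"dy":-0.002,"dz":0,"wx":0,"wy":-0.1,"wz":-0.1,"gripper":1},{"dx":0.007,"dy":-0.002,"dz":0,"wx":0,"wy":-0.1,"wz":-0.1,"gripper":1},{"dx":0.007,"dy":-0.002,"dz":0,"wx":0,"wy":-0.1,"wz":-0.1,"gripper":1},{"dx":0.007,"dy":-0.002,"dz":0,"wx":0,"wy":-0.1,"wz":-0.1,"gripper":1}]}}

```text
clock: 29.75
position: [623.5, 146.3, 38.5]
ee_rot: [0.501, -0.499, -0.5, -0.5]
contact_force: [0.3, 0.5, -0.8]
gripper_width: 40.3
```

```bash
python3 d90.py 622.3 146.3 36
```

```text
clock 29.75 pos [623.5 146.3  38.5] F [ 0.3  0.5 -0.8] w 40.3
d [ 0.0025  0.0012 -0.    ] w [ 0.11 -0.04  0.1 ]
```

>>> {"op": "arm_command", "data": {"rows": [{"dx":0.0008,"dy":0.001,"dz":0,"wx":0,"wy":0,"wz":0,"gripper":1},{"dx":0.0016,"dy":0.001,"dz":0,"wx":0,"wy":0,"wz":0,"gripper":1},{"dx":0.0022,"dy":0.001,"dz":0,"wx":0,"wy":0,"wz":0,"gripper":1},{"dx":0.0026,"dy":0.001,"dz":0,"wx":0,"wy":0,"wz":0,"gripper":1},{"dx":0.003,"dy":0.001,"dz":0,"wx":0,"wy":0,"wz":0,"gripper":1},{"dx":0.0032,"dy":0.001,"dz":0,"wx":0,"wy":0,"wz":0,"gripper":1},{"dx":0.0032,"dy":0.001,"dz":0,"wx":0,"wy":0,"wz":0,"gripper":1},{"dx":0.0032,"dy":0.001,"dz":0,"wx":0,"wy":0,"wz":0,"gripper":1}]}}

```text
clock: 30.55
position: [622.4, 146.3, 36.0]
ee_rot: [0.501, -0.499, -0.5, -0.5]
contact_force: [-2.9, -0.3, 4.8]
gripper_width: 40.4
```

>>> {"op": "arm_command", "data": {"rows": [{"dx":0,"dy":0,"dz":0,"wx":0,"wy":0,"wz":0,"gripper":-0.1},{"dx":0,"dy":0,"dz":0,"wx":0,"wy":0,"wz":0,"gripper":-0.4},{"dx":0,"dy":0,"dz":0,"wx":0,"wy":0,"wz":0,"gripper":-0.7},{"dx":0,"dy":0,"dz":0,"wx":0,"wy":0,"wz":0,"gripper":-0.7},{"dx":0,"dy":0,"dz":0,"wx":0,"wy":0,"wz":0,"gripper":-0.7},{"dx":-0.02,"dy":0,"dz":0,"wx":0,"wy":0,"wz":0,"gripper":-0.7},{"dx":-0.06,"dy":0,"dz":0,"wx":0,"wy":0,"wz":0,"gripper":-0.7},{"dx":-0.105,"dy":0,"dz":0,"wx":0,"wy":0,"wz":0,"gripper":-0.7}]}}

```text
clock: 31.35
position: [621.3, 146.0, 140.5]
ee_rot: [0.501, -0.501, -0.5, -0.498]
contact_force: [0.4, 0.5, -0.2]
gripper_width: 72.3
```

>>> {"op": "arm_command", "data": {"rows": [{"dx":-0.04,"dy":0.01,"dz":0,"wx":0,"wy":0,"wz":0,"gripper":-0.7},{"dx":-0.07,"dy":0.04,"dz":0,"wx":0,"wy":0,"wz":0,"gripper":-0.7},{"dx":-0.09,"dy":0.08,"dz":0,"wx":0,"wy":0,"wz":0,"gripper":-0.7},{"dx":-0.1,"dy":0.12,"dz":0,"wx":0,"wy":0,"wz":0,"gripper":-0.7},{"dx":-0.1,"dy":0.16,"dz":0,"wx":0,"wy":0,"wz":0,"gripper":-0.7},{"dx":-0.1,"dy":0.19,"dz":0,"wx":0,"wy":0,"wz":0,"gripper":-0.7},{"dx":-0.1,"dy":0.2,"dz":0,"wx":0,"wy":0,"wz":0,"gripper":-0.7},{"dx":-0.1,"dy":0.2,"dz":0,"wx":0,"wy":0,"wz":0,"gripper":-0.7}]}}

```text
clock: 32.15
position: [420.8, 145.9, 241.6]
ee_rot: [0.501, -0.5, -0.501, -0.499]
contact_force: [0.4, 0.3, 0.6]
gripper_width: 72.6
```

```bash
python3 - <<'E'
from h import *
pads={1:(622.3,147.2),2:(633.9,45.7),3:(647,-48.7),4:(650.7,-147.1)}
for n in("scene","top"):
    c=cam(n);hsv=cv2.cvtColor(c[0],cv2.COLOR_RGB2HSV)
    cv2.imwrite(f"pics/{n}13.png",c[0][:,:,::-1])
    for k in D:
        p=pads[k];d,h=D[k]
        s=cv2.dilate((sil(c,cyl(*p,22,d,h))>0).astype(np.uint8),np.ones((9,9)))
        m=((hsv[...,1]<70)&(s>0)).astype(np.uint8)
        m=cv2.morphologyEx(cv2.morphologyEx(m,cv2.MORPH_OPEN,np.ones((3,3))),cv2.MORPH_CLOSE,np.ones((5,5)))
        q,e=fit(c,m,d,h,22,p);print(n,k,(q-p).round(1),round(e,3))
E
```

```text
scene 1 [ 1.  -1.7] 0.046
scene 2 [-0.1  1.6] 0.034
scene 3 [ 1.2 -1.8] 0.028
scene 4 [0.8 0.5] 0.02
top 1 [ 1.1 -0.5] 0.041
top 2 [0.1 3. ] 0.031
top 3 [ 1.3 -0.3] 0.031
top 4 [1.4 2.2] 0.028
```

View pics/scene13.png

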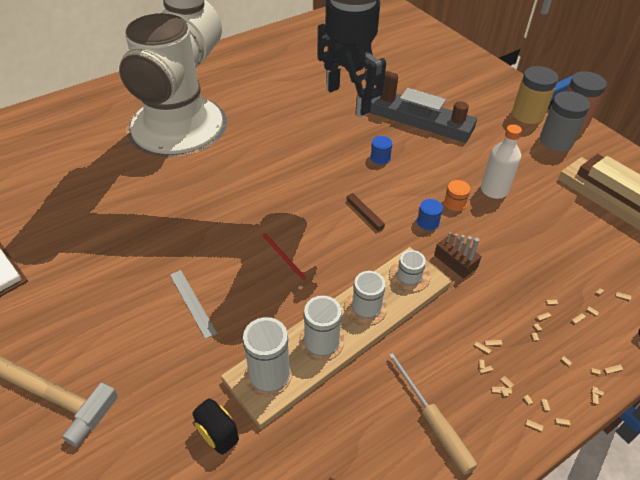

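View pics/top13.png

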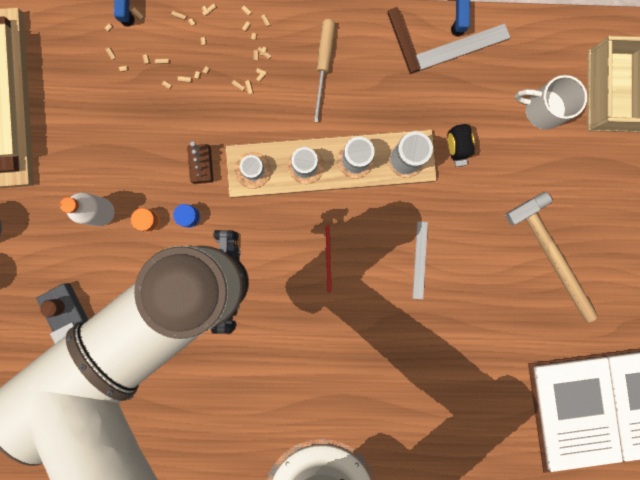

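The scene picture shows the four tins upright and rising from the bit block: (411,268), (369,295), (322,326), (267,355). The look-alikes haven't moved.

```bash
python3 -c "
from bench import arm
print(arm.read_state()['joint_vel'].round(3));print(arm.job_done())"
```

```text
[-0.01   0.022  0.012 -0.001 -0.001 -0.001]
the job is handed in; nothing more can be done
None
```

All four tins stand upright on the cork pads in height order, with the shortest next to the drill-bit block and the tallest at the far end. I handed the job in at about 32 s of robot time.

- **Centring:** In the last pictures from both fixed cameras, each tin is within about 3 mm of its pad's centre. The two cameras differ by up to about 2 mm. Tin 2 is the farthest off, 1.6 mm by one camera and 3.0 mm by the other.
- **Setting down:** I lowered each tin until it just touched its pad, with about 5–6 N measured at the wrist, and then opened the gripper. Nothing fell or was knocked over.
- **Tin 3:** I lifted it back up and turned the gripper 90° before setting it down, because the finger joints came close to tin 4. I saw no sign of contact.
- **Look-alikes:** The blue and orange ones were not touched.
- **At hand-in:** The gripper was open and clear of everything.

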